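Hang the tote on the slatted rack

ROBOT

A 7-joint arm with a two-finger parallel gripper is mounted at the origin on the work surface. World frame = base frame: x ahead of the robot, y to its left, z up, the work surface at z = 0. Lengths are in m, angles in rad, forces in N, time in s.
With the tool pointing down it reaches from about 0.425 to 0.95 m from the base axis. Payload 16.7 kg.
Tool frame: the origin (TCP) lies midway between the tips of the shut fingers; the grasp point (between the pads) lies 19 mm behind it; z points along the fingers, y is the direction in which the jaws open and shut (so a half turn about z gives the same grasp; the last joint's range is limited). The gripper opens to 94 mm and grips with 3 to 60 N. Pads are 16 mm wide; open, the fingers measure 119 mm over their backs; the gripper's body (75 mm by 177 mm) begins 78 mm behind the grasp point.
Start: joints at [1.063, 0.426, 0.074, 1.606, -0.034, 1.111, -0.067], TCP at [0.236, -0.632, 0.183] pointing down, gripper open.
Joint ranges: [-2.85, 2.85], [-0.5, 2.14], [-1.23, 1.37], [0.21, 2.46], [-1.02, 4.16], [0.16, 2.05], [-2.73, 2.73]. Speed limits (rad/s): [1.89, 1.89, 2.39, 2.39, 3.01, 3.01, 3.01].

INTERFACE

Orientations are given as a rotation vector (axis times angle).
In Python, from rig import manip gives the robot as it stands.
- The arm moves only by the tool carry_out, never from a script. Its argument "moves" is a list of rows, each a list of 7 numbers: the turn, a rotation vector about the tool's x, y, z in units of 6 degrees (1.0 is 6 degrees), then the shift along the tool's x, y, z in cm, then the opening, from -1 (shut) to 1 (fully open). In form: [[wx, wy, wz, dx, dy, dz, jaw], ...]. A call has 1 to 20 rows; each row shifts and turns the commanded pose from where the row before left it, along the tool's axes as they then stand; what a row does not reach is not made up. A row lasts 1/10 s, in which the tool goes at most 50 mm and 8.59 degrees, less where a joint would pass 70% of its speed; a pose out of reach is approached as far as the arm can. A call is refused whole if a number of a shift passes 5 or a number of a turn 1, either way. A call with a gripper value outside its range is refused whole. The fingers move at their own pace and stop on an object; "newtons" is the grip in N (left out, the last holds). Time passes only in rows, so rows that do not move let the fingers close. It gives the time, the measured TCP pose, the force and the opening at its end, in the units of the state.
- manip.state(): the state, without advancing time (a new reading comes with each control period).
- manip.grab_frame(name): name is "side" or "top"; returns the picture (384x512x3 uint8, blue, green, red); there is no depth.
- manip.calibration(name): a dict with "fx", "fy", "cx", "cy" (pixels), "world_from_camera" (4x4, takes a point from camera to world coordinates). Camera axes: x right, y down, z forward; pixel columns grow to the right and rows downward; lengths in m; the calibration is good to about 2 mm. A picture is of the moment at which its call begins. calibration takes no time and is no camera call.
- manip.close_job(): hands the job in, once; it reports no verdict.
The state is a dict: "time_s": time; "q": joint angles; "joint_velocities": joint speeds; "tau": joint torques, N m; "position": TCP position; "eef_rot": TCP orientation; "contact_force": force on the tool from outside, world axes, zero at the start; "wrist_torque": the same for the moment, N m; "opening": finger opening in m.
Only numpy, scipy, OpenCV 4.12 (cv2) and the standard library are available. Lean on these libraries where they do the work, as an engineer would, in place of code of your own. Each camera call takes 0.05 s, during which the arm holds its last target. There are 200 camera calls.

TASK

Pick up the loose plywood tote and hang it on the upper gap of the slatted rack, in the free stretch beside the tote that already hangs there: tilt it front-up, feel the steel lip gently through the gap, then rotate it down until it hangs fully home with its back flush on the slats, and let go. Do not force it or lean on the rack, and leave everything else where it stands.

Things in the scene. Friction and masses are not known exactly. Their poses are not given: they have to be found in the camera images.
- bin: Loose open plywood tote, 80 deep (x) x 90 wide (y) mm, 0.2-0.45 kg. Origin: centre of its underside, z up, front is -x, back face is the plane x=+40. Front and side walls 40 high, back wall 80 high. On top of the back a steel tongue 60 wide: web x 40..54, z 75..80, then a lip turned up at x 50..54, z 75..101 (4 thick, taller than the rack's gap)
- handle (a point): Grip point of the tote's handle, at (-10,0,85) mm in its frame: a fixed upright wooden plank 12 mm thick (faces y=-6 and y=+6), x from -32 to +12, top at z=102, gripped from above across its 12 mm. The fingers may reach 40 mm below this point to the side walls' top
- lip (a point): Middle of the top edge of the tote's upturned steel lip, at (52,0,101) mm in the tote's frame
- posts: The rack's two posts, leaning back 10 deg. Origin: at table level, mid-foot of the slats' front plane. z up along the slats, x square to them into the rack, y along the gaps to the left. Slats: front plane x=0, 6 mm thick, open space behind. Datum z: bottom slat 10..39, middle slat 56..146, UPPER GAP 146..166 (20 high), top slat 166..201 mm; the real slats sit higher, see gap
- gap (a point): Mark fixed to the posts' frame at (0,-50,156) mm: middle of the upper gap's free stretch at the datum height. The whole slat assembly (slats and hung tote) is screwed to the posts 6 to 46 mm above that datum along the posts' z: not reported, the same along the rack, to be found by feel or sight. It does not give way under a careful push
- rack: The rack's wooden foot board, 170 x 400 x 12 mm, with the posts, slats and hung tote it carries; origin on the table as the posts', z up. In the posts' frame: battens behind the slats at y beyond +-154 mm; a like tote hangs in the upper gap at y 60..150; free stretch y -150..55 mm
- seat (a point): Mark fixed to the posts' frame at (-40,-50,71) mm: the tote's origin once hung at the datum height (add the unknown 6..46 mm along z): back face on the slats' front plane, axes as the posts', web resting on the middle slat, lip behind the top slat. To pass the gap the tote tilts about 40 deg front-up, lip first, sliding up and in with about 2 mm to spare, then turns down
- plane: hand plane, 150 mm, bystander; origin under its middle
- hammer: hammer lying on the bench, bystander
- driver: screwdriver lying on the bench, bystander
- glue: white glue bottle, 60 mm wide, 160 high, bystander
- jar: glass jar, 68 mm wide, 70 high, bystander
- offcut: wood offcut 110 x 50 x 20 mm, bystander
- sanding_block: cork block 90 x 60 x 35 mm, bystander
There are look-alikes about, which are no part of the job. Leave any green or red look-alike of the bin alone.

How it is judged:
On the way, in this order (a step that is already met when the one before it is completed fails the run):
1. the tote is held clear of the table (height (world z) of bin above 0.05 m), for 0.1 s.
2. the lip is through the upper gap, behind the slats, with the tote still tilted front-up (x of lip in the frame of posts between 0.007 and 0.06 m and z of lip in the frame of posts between 0.15 and 0.225 m and angle between the z axis of bin and the z axis of posts, either way round above 0.2 rad), for 0.05 s.
At the end, for the whole second after the job is handed in: The tote hangs, let go and at rest, in the upper gap in the free stretch (origin within y -135 to +20 mm of the posts' frame and z 70 to 124 mm): lip behind the slats, back flush (origin 34 to 48 mm in front of the slat plane, tilt and twist against the slats under 0.1 rad) (x of bin in the frame of posts between -0.048 and -0.034 m and z of bin in the frame of posts between 0.07 and 0.124 m and y of bin in the frame of posts between -0.135 and 0.02 m and x of lip in the frame of posts above 0.005 m and angle between the z axis of bin and the z axis of posts, either way round below 0.1 rad and angle between the y axis of bin and the y axis of posts, either way round below 0.1 rad and linear speed of bin below 0.02 m/s); the robot touches nothing.
It fails at once if the tote is forced against the rack (over 45 N) (contact force between bin and rack above 45 N).
It fails at once if the robot leans on the rack or its tote (over 15 N) (contact force between any of the fingers, the arm and rack above 15 N).
It fails at once if another thing on the bench is moved by more than 20 mm (distance of any of plane, hammer, driver, glue, jar, offcut, sanding_block from where it was at the start of the episode above 0.02 m).
It also fails if it takes over 72 s, if anything falls off the work surface, if the arm or the gripper's body presses on something with over 40 N, if the wrist force passes 120 N, or if a joint passes its speed limit or range.

## Working session

There is one attempt and no reset: what is moved stays moved. The work goes in short steps, Python scripts to look and compute and a tool call to move; the robot and the scene stay as the last step left them, time stands still between calls to the robot, and variables do not carry over. Pictures are saved under pics/ and viewed, about 8 in all and at most 12, crops included, and the job is handed in when it is done.

Besides the shell and the picture viewer there is one more tool, called after "Request:" as name(argument=value, ...), one argument or row to a line, values as JSON. carry_out: Moves the arm, as the interface text tells. Its arguments: {"type":"object","properties":{"moves":{"type":"array"},"newtons":{"type":"number"}},"required":["moves"]}

```bash
mkdir -p pics; ls
python3 - <<'E'
from rig import manip
import cv2
print(manip.state())
for n in("side","top"):
    cv2.imwrite(f"pics/{n}0.png",manip.grab_frame(n)); c=manip.calibration(n); print(n,c)
E
```

```text
pics
{'time_s': 0.0, 'q': array([ 1.06351621,  0.42672587,  0.07383412,  1.60662423, -0.0340895 ,
        1.11075961, -0.06710662]), 'joint_velocities': array([-9.68310945e-04,  2.04402311e-04, -1.17262775e-03, -4.09363550e-05,
       -9.89437621e-04,  4.93323920e-04,  5.62160612e-04]), 'tau': array([-2.85332928e-03, -9.35822439e+01,  3.66465501e+00, -4.54180884e+01,
       -4.90524655e-02,  2.03778577e-02,  1.28355969e-04]), 'position': array([ 0.2361947 , -0.63183056,  0.18197161]), 'eef_rot': array([-3.09026555e+00, -5.58761191e-01,  4.98128929e-04]), 'contact_force': array([ 0.03501973,  0.37898808, -0.04331462]), 'wrist_torque': array([ 0.00395206, -0.05742328,  0.02621424]), 'opening': 0.09411147141103152}
side {'fx': 367.50119284704556, 'fy': 367.50119284704556, 'cx': 258.5755736528758, 'cy': 186.48999086249682, 'world_from_camera': array([[-0.85642622, -0.37533621,  0.35448111,  0.15540664],
       [-0.5159903 ,  0.64487468, -0.56381793,  0.60297016],
       [-0.01697461, -0.66577727, -0.74595743,  0.933891  ],
       [ 0.        ,  0.        ,  0.        ,  1.        ]])}
top {'fx': 446.3645603372251, 'fy': 446.3645603372251, 'cx': 261.87075988791804, 'cy': 191.7613582436699, 'world_from_camera': array([[-0.00966259, -0.99183478,  0.12716293,  0.37312548],
       [-0.99994516,  0.0090704 , -0.00523514, -0.02969641],
       [ 0.00403897, -0.12720654, -0.99186803,  1.21214562],
       [ 0.        ,  0.        ,  0.        ,  1.        ]])}
```

View pics/side0.png

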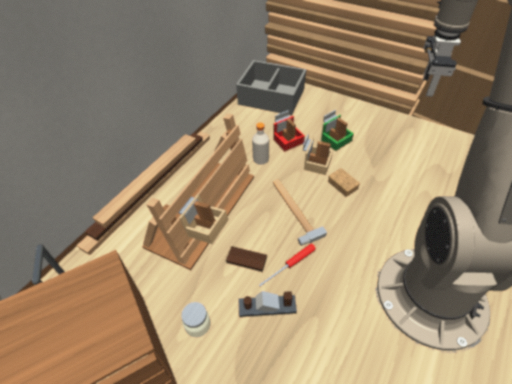

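View pics/top0.png

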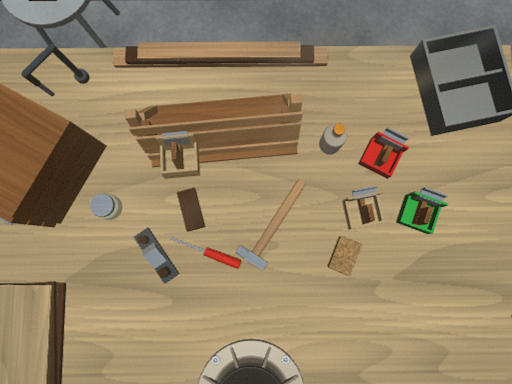

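Run:
```python
import cv2,numpy as np
t=cv2.imread("pics/top0.png");s=cv2.imread("pics/side0.png")
def crop(i,x,y,w,h,k):
    o=cv2.resize(i[y:y+h,x:x+w],None,fx=k,fy=k,interpolation=cv2.INTER_CUBIC)
    for u in range((x+9)//10*10,x+w,10):
        cv2.line(o,(int((u-x+.5)*k),0),(int((u-x+.5)*k),6),(255,0,255),1);cv2.putText(o,str(u),(int((u-x+.5)*k)-9,16),0,.33,(255,0,255),1)
    for v in range((y+9)//10*10,y+h,10):
        cv2.line(o,(0,int((v-y+.5)*k)),(6,int((v-y+.5)*k)),(255,0,255),1);cv2.putText(o,str(v),(7,int((v-y+.5)*k)+4),0,.33,(255,0,255),1)
    return o
a=crop(t,338,180,50,52,8);b=crop(s,297,130,48,52,8)
cv2.imwrite("pics/tote.png",np.hstack([a,b]))
a=crop(t,120,88,190,90,4);b=crop(s,140,110,120,160,3.5)
cv2.imwrite("pics/rackt.png",a);cv2.imwrite("pics/racks.png",b)
```

```text
(no output)
```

View pics/tote.png

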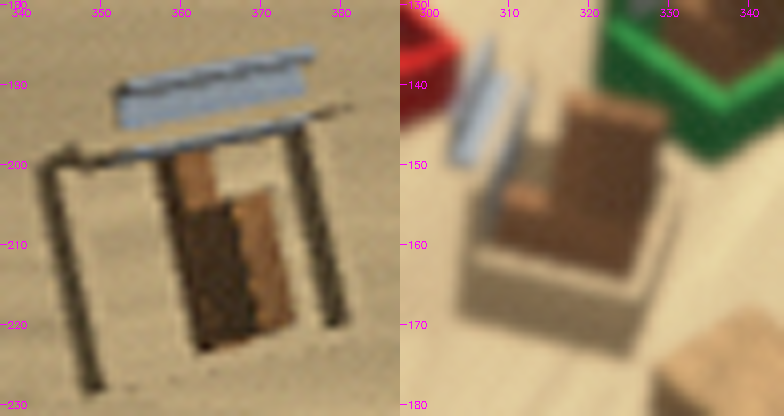

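View pics/rackt.png

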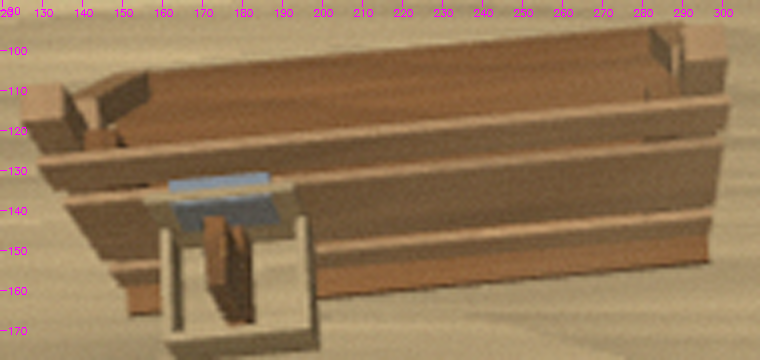

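View pics/racks.png

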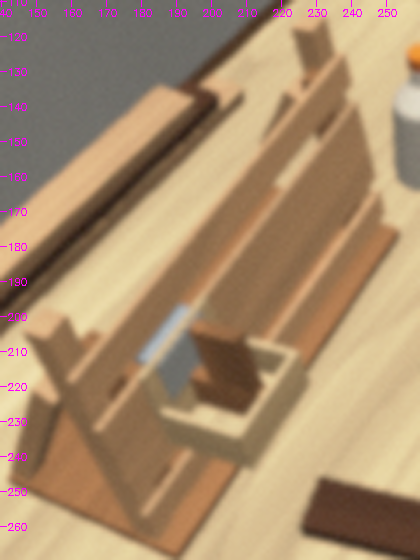

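```bash
cat > geo.py <<'E'
import numpy as np,cv2
from scipy.optimize import least_squares
from scipy.spatial.transform import Rotation as R
C={'top':dict(fx=446.3645603372251,cx=261.87075988791804,cy=191.7613582436699,T=np.array([[-0.00966259,-0.99183478,0.12716293,0.37312548],[-0.99994516,0.0090704,-0.00523514,-0.02969641],[0.00403897,-0.12720654,-0.99186803,1.21214562]])),
'side':dict(fx=367.50119284704556,cx=258.5755736528758,cy=186.48999086249682,T=np.array([[-0.85642622,-0.37533621,0.35448111,0.15540664],[-0.5159903,0.64487468,-0.56381793,0.60297016],[-0.01697461,-0.66577727,-0.74595743,0.933891]]))}
def proj(n,P):
    c=C[n];p=(np.atleast_2d(P)-c['T'][:,3])@c['T'][:,:3]
    return np.c_[c['cx']+c['fx']*p[:,0]/p[:,2],c['cy']+c['fx']*p[:,1]/p[:,2]]
def crop(i,x,y,w,h,k):
    return cv2.resize(i[y:y+h,x:x+w],None,fx=k,fy=k,interpolation=cv2.INTER_CUBIC)
def wire(o,n,segs,x,y,k,col=(0,255,255)):
    for a,b in segs:
        q=(proj(n,np.array([a,b]))-[x,y]+.5)*k
        cv2.line(o,*[tuple(int(v) for v in r) for r in q],col,1,cv2.LINE_AA)
E
cat > fit.py <<'E'
from geo import *
off={'top':(338,180,8),'side':(297,130,8)}
tb=[('top',(52,30,101),(116,88)),('top',(52,-30,101),(315,50)),('top',(40,30,80),(122,130)),('top',(40,-30,80),(305,93)),('top',(-10,0,102),(263,262)),('top',(-40,45,0),(85,392)),('top',(-40,45,40),(103,388)),
('side',(-40,45,0),(228,358)),('side',(40,45,0),(58,318)),('side',(-40,45,40),(238,295)),('side',(-10,0,102),(218,108)),('side',(-40,-45,40),(280,195))]
def conv(l,off): return [(n,np.array(p)/1e3,np.array(off[n][:2])+np.array(c)/off[n][2]-.5) for n,p,c in l]
tb=conv(tb,off)
def bp(v,p): return R.from_euler('z',v[2]).apply(p)+[v[0],v[1],v[3]]
f=lambda v:np.concatenate([proj(n,bp(v,p))[0]-c for n,p,c in tb])
r=least_squares(f,[.5,-.29,.1,0],loss='soft_l1');print('bin x y yaw z',r.x);print(f(r.x).reshape(-1,2).round(1).tolist())
B=r.x
off={'top':(120,88,4),'side':(140,110,3.5)}
def rp(v,p): return R.from_euler('zy',[v[2],np.radians(10)]).apply(p)+[v[0],v[1],0]
rk=[]
for z,a,b,c,d in((201,(40,167),(730,104),(70,370),(345,58)),(146,(68,207),(722,142),(100,425),(352,103)),(39,(112,273),(712,218),(147,510),(380,195))):
    rk+=[('top',(0,1,z),a),('top',(0,-1,z),b),('side',(0,1,z),c),('side',(0,-1,z),d)]
rk=conv(rk,off)
def g(v):
    return np.concatenate([proj(n,rp(v,[0,v[4]*p[1]*1e3,p[2]+v[3]]))[0]-c for n,p,c in rk])
r=least_squares(g,[.65,.08,.1,.025,.17],loss='soft_l1');print('rack x y yaw h L',r.x);print(g(r.x).reshape(-1,2).round(1).tolist())
K=r.x;np.savez('fit.npz',B=B,K=K)
def box(x0,x1,y0,y1,z0,z1):
    v=[np.array([x,y,z])/1e3 for x in(x0,x1) for y in(y0,y1) for z in(z0,z1)]
    return [(v[i],v[j]) for i in range(8) for j in range(i) if bin(i^j).count('1')==1]
T=[(a,b) for bx in((-40,40,-45,45,0,40),(32,40,-45,45,0,80),(-32,12,-6,6,45,102),(40,54,-30,30,75,80),(50,54,-30,30,75,101)) for a,b in box(*bx)]
if __name__=='__main__':
    im={n:cv2.imread(f'pics/{n}0.png') for n in off}
    o=[]
    for n,(x,y,w,h,k) in dict(top=(338,180,50,52,7),side=(297,130,48,52,7)).items():
        q=crop(im[n],x,y,w,h,k);wire(q,n,[(bp(B,a),bp(B,b)) for a,b in T],x,y,k);o.append(q)
    o1=np.hstack(o)
    o=[]
    L=K[4]*1e3;h=K[3]*1e3
    S=[e for z0,z1 in((10,39),(56,146),(166,201)) for e in box(0,6,-L,L,z0+h,z1+h)]
    HT=[(a+[-.04,.105,.071+K[3]],b+[-.04,.105,.071+K[3]]) for a,b in T]
    for n,(x,y,w,h_,k) in dict(top=(120,88,190,90,2.4),side=(140,110,120,160,2)).items():
        q=crop(im[n],x,y,w,h_,k);wire(q,n,[(rp(K,a),rp(K,b)) for a,b in S],x,y,k);wire(q,n,[(rp(K,a),rp(K,b)) for a,b in HT],x,y,k,(255,255,0));o.append(q)
    W=np.zeros((600,800,3),np.uint8);
    o1=o1[:270];W[:o1.shape[0],:o1.shape[1]]=o1
    W[275:275+o[0].shape[0],:o[0].shape[1]]=o[0]
    W[275:275+o[1].shape[0],500:500+o[1].shape[1]]=o[1]
    cv2.imwrite('pics/ov.png',W)
E
python3 fit.py
```

```text
bin x y yaw z [ 0.47268179 -0.30459788  0.18150477 -0.00148756]
[[1.3, -0.6], [-0.3, -0.3], [-0.1, -0.2], [-0.2, 0.0], [0.1, -0.5], [-0.6, 0.3], [0.1, 0.1], [0.5, 0.8], [-0.3, 0.3], [0.7, 0.6], [-0.1, 0.0], [1.4, -3.8]]
rack x y yaw h L [0.62885603 0.06801826 0.08921837 0.01758029 0.19821085]
[[0.2, -1.0], [-0.0, -0.6], [2.3, 1.2], [0.3, -1.0], [-0.4, -1.0], [-0.0, 0.5], [1.1, -0.1], [1.7, 0.5], [-0.5, -0.8], [-0.9, -0.7], [0.5, 0.6], [-0.1, -0.4]]
```

View pics/ov.png

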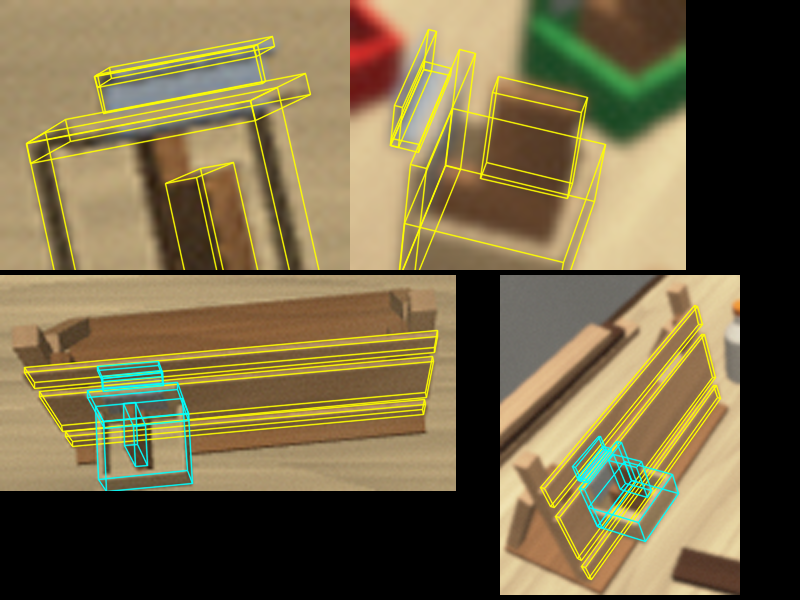

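```bash
cat > plan.py <<'E'
# delta from present tool pose to target: turn in 6-deg units (tool axes), then shift in cm in the tool axes after the turn
from geo import *
B=np.load('fit.npz')['B']
def tool(p,yaw,phi,back=0):  # grasp point p -> TCP pos, R
    Q=R.from_euler('zyx',[yaw,phi,np.pi]);return np.array(p)+Q.apply([0,0,.019-back]),Q
def delta(pos,Q,s=None):
    from rig import manip
    s=s or manip.state();Q0=R.from_rotvec(s['eef_rot'])
    return (Q0.inv()*Q).as_rotvec()/np.radians(6),Q.inv().apply(pos-s['position'])*100
E
python3 - <<'E'
import fit
from fit import *
from plan import *
hp=conv([('top',(40,30,80),(170,193)),('top',(40,-30,80),(268,184)),('top',(32,45,80),(145,203)),('side',(-40,45,0),(240,465)),('side',(-40,45,40),(245,435)),('side',(-40,-45,40),(300,352)),('side',(-40,-45,0),(305,380)),('top',(-40,-45,0),(318,348)),('top',(-40,45,0),(172,358))],off)
def g2(v):
    return np.r_[g(v),np.concatenate([proj(n,rp(v,p+[-.04,v[5],.071+v[3]]))[0]-c for n,p,c in hp])]
r=least_squares(g2,np.r_[K,.105],loss='soft_l1');print(r.x);print(g2(r.x).reshape(-1,2).round(1).tolist())
gp=bp(B,[-.008,0,.084]);gp[2]=.084
P,Q=tool(gp,B[2],np.radians(-30),.1);print(P);print(*delta(P,Q))
E
```

```text
bin x y yaw z [ 0.47268179 -0.30459788  0.18150477 -0.00148756]
[[1.3, -0.6], [-0.3, -0.3], [-0.1, -0.2], [-0.2, 0.0], [0.1, -0.5], [-0.6, 0.3], [0.1, 0.1], [0.5, 0.8], [-0.3, 0.3], [0.7, 0.6], [-0.1, 0.0], [1.4, -3.8]]
rack x y yaw h L [0.62885603 0.06801826 0.08921837 0.01758029 0.19821085]
[[0.2, -1.0], [-0.0, -0.6], [2.3, 1.2], [0.3, -1.0], [-0.4, -1.0], [-0.0, 0.5], [1.1, -0.1], [1.7, 0.5], [-0.5, -0.8], [-0.9, -0.7], [0.5, 0.6], [-0.1, -0.4]]
[0.62914505 0.06804477 0.08741509 0.01754493 0.19819695 0.10626793]
[[0.2, -1.2], [-0.1, -0.5], [2.1, 1.2], [0.3, -1.0], [-0.4, -1.3], [-0.0, 0.5], [0.9, -0.2], [1.8, 0.5], [-0.5, -1.0], [-0.9, -0.6], [0.4, 0.5], [-0.1, -0.4], [-0.5, -0.9], [0.1, -0.9], [-0.4, 0.2], [3.8, 0.9], [-1.5, -0.1], [0.0, -0.7], [1.8, 0.9], [0.1, -0.0], [0.8, 0.8]]
[ 0.50531321 -0.30604196  0.15414806]
[ 0.43468645 -5.03629419  5.03265411] [ 18.41528181 -36.50719134 -11.04306994]
```

```bash
sed -i "s/'zyx'/'ZYX'/" plan.py; sed -i "s/from_euler('zy'/from_euler('ZY'/" fit.py
python3 - <<'E'
import fit
from fit import *
from plan import *
hp=conv([('top',(40,30,80),(170,193)),('top',(40,-30,80),(268,184)),('top',(32,45,80),(145,203)),('side',(-40,45,0),(240,465)),('side',(-40,45,40),(245,435)),('side',(-40,-45,40),(300,352)),('side',(-40,-45,0),(305,380)),('top',(-40,-45,0),(318,348)),('top',(-40,45,0),(172,358))],off)
def g2(v):
    return np.r_[g(v),np.concatenate([proj(n,rp(v,p+[-.04,v[5],.071+v[3]]))[0]-c for n,p,c in hp])]
r=least_squares(g2,np.r_[K,.105],loss='soft_l1');print(r.x,r.cost);print(g2(r.x).reshape(-1,2).round(1).tolist())
np.savez('fit.npz',B=B,K=r.x)
gp=bp(B,[-.008,0,.084]);gp[2]=.084
P,Q=tool(gp,B[2],np.radians(-30),.1);print(P);print(*delta(P,Q))
E
```

```text
bin x y yaw z [ 0.47268179 -0.30459788  0.18150477 -0.00148756]
[[1.3, -0.6], [-0.3, -0.3], [-0.1, -0.2], [-0.2, 0.0], [0.1, -0.5], [-0.6, 0.3], [0.1, 0.1], [0.5, 0.8], [-0.3, 0.3], [0.7, 0.6], [-0.1, 0.0], [1.4, -3.8]]
rack x y yaw h L [0.62905467 0.06634466 0.08180304 0.01769666 0.19791208]
[[0.0, -1.2], [-0.6, -0.5], [1.8, 2.1], [0.2, -1.4], [-0.2, -1.3], [-0.3, 0.6], [0.8, 0.5], [1.8, -0.0], [0.2, -1.1], [-0.5, -0.6], [0.6, 0.6], [0.3, -1.1]]
[0.62882042 0.06642632 0.08061749 0.01842872 0.19777721 0.10562027] 15.361066895748156
[[-0.0, -1.3], [-0.6, -0.5], [1.7, 1.9], [0.3, -1.5], [-0.3, -1.4], [-0.3, 0.6], [0.8, 0.3], [1.9, -0.1], [0.1, -1.2], [-0.6, -0.5], [0.5, 0.4], [0.3, -1.1], [-0.4, -1.0], [0.1, -0.9], [-0.4, 0.1], [3.8, 1.0], [-1.6, 0.2], [-0.1, -0.7], [1.8, 0.8], [0.2, -0.1], [1.0, 0.6]]
[ 0.42497849 -0.3133526   0.15414806]
[-0.45142754  4.98898062  1.64099669] [ 19.66847001 -27.92081349  14.57462781]
```

Request:
carry_out(
  moves=[
    [0,0,0,0,0,-3,1],
    [0,0,0,0,0,-3,1],
    [0,0,0,0,0,-2,1],
    [-0.09,1,0.33,0,0,0,1],
    [-0.09,1,0.33,0,0,0,1],
    [-0.09,1,0.33,0,0,0,1],
    [-0.09,1,0.33,0,0,0,1],
    [-0.09,0.99,0.32,0,0,0,1],
    [0,0,0,0,0,0,1],
    [0,0,0,0,0,0,1],
  ],
)

```text
time_s: 1.1
position: [0.2355, -0.6323, 0.262]
eef_rot: [-2.978, -0.27, -0.797]
contact_force: [0.9, -0.4, -0.0]
opening: 0.0935
```

```bash
cat > pre.py <<'E'
from plan import *
import sys
gp=R.from_euler('z',B[2]).apply([-.008,0,0])+[B[0],B[1],.084]
print(*[a.round(2) for a in delta(*tool(gp,B[2],np.radians(-30),float(sys.argv[1])))])
E
python3 pre.py 0.1
```

```text
[ 0.    0.01 -0.01] [ 15.73 -27.95  21.54]
```

Request:
carry_out(
  moves=[
    [0,0,0,1.5,-2.5,0,1],
    [0,0,0,1.5,-2.5,0,1],
    [0,0,0,1.5,-2.5,0,1],
    [0,0,0,1.5,-2.5,0,1],
    [0,0,0,1.5,-2.5,0,1],
    [0,0,0,1.5,-2.5,0,1],
    [0,0,0,1.5,-2.5,0,1],
    [0,0,0,1.5,-2.5,0,1],
    [0,0,0,1.5,-2.5,0,1],
    [0,0,0,1.5,-2.5,0,1],
    [0,0,0,0.73,-2.95,3,1],
    [0,0,0,0,0,3,1],
    [0,0,0,0,0,3,1],
    [0,0,0,0,0,3,1],
    [0,0,0,0,0,3,1],
    [0,0,0,0,0,3,1],
    [0,0,0,0,0,3.5,1],
    [0,0,0,0,0,0,1],
    [0,0,0,0,0,0,1],
  ],
)

```text
time_s: 3.0
position: [0.4263, -0.3125, 0.1554]
eef_rot: [-2.977, -0.276, -0.798]
contact_force: [-0.4, 0.3, 0.2]
opening: 0.0937
```

```bash
python3 pre.py 0
python3 - <<'E'
from rig import manip
import cv2,numpy as np
from geo import *
t=manip.grab_frame("top");s=manip.grab_frame("side")
cv2.imwrite("pics/pg.png",np.hstack([crop(t,320,165,90,80,4.4),crop(s,280,100,80,70,4.9)[:352]]))
E
```

```text
[-0.01 -0.    0.03] [-0.19  0.06 10.03]Traceback (most recent call last):
  File "<stdin>", line 5, in <module>
    return _nx.concatenate(arrs, 1, dtype=dtype, casting=casting)
           ~~~~~~~~~~~~~~~^^^^^^^^^^^^^^^^^^^^^^^^^^^^^^^^^^^^^^^
ValueError: all the input array dimensions except for the concatenation axis must match exactly, but along dimension 0, the array at index 0 has size 352 and the array at index 1 has size 343
```

Request:
carry_out(
  moves=[
    [0,0,0,-0.19,0.06,2,1],
    [0,0,0,0,0,2,1],
    [0,0,0,0,0,2,1],
    [0,0,0,0,0,2,1],
    [0,0,0,0,0,1,1],
    [0,0,0,0,0,1,1],
    [0,0,0,0,0,0,1],
    [0,0,0,0,0,0,-1],
    [0,0,0,0,0,0,-1],
    [0,0,0,0,0,0,-1],
    [0,0,0,0,0,0,-1],
    [0,0,0,0,0,0,-1],
    [0,0,0,0,0,0,-1],
    [0,0,0,0,0,0,-1],
    [0,0,0,0,0,0,-1],
  ],
  newtons=50,
)

```text
time_s: 4.6
position: [0.4734, -0.3053, 0.0674]
eef_rot: [-2.978, -0.272, -0.799]
contact_force: [0.6, 0.1, -0.2]
opening: 0.0337
```

```bash
python3 pre.py 0;python3 - <<'E'
from rig import manip
s=manip.state();print(s['opening'],s['contact_force'],s['q'])
E
```

```text
[ 0.01 -0.    0.01] [ 0.09 -0.08  0.03]
0.03374968279242273 [ 0.60461426  0.05575055 -0.15069892] [ 1.04976546  0.3189765  -0.36165791  2.23510738 -0.84745281  0.39535017
  0.09199378]
```

Request:
carry_out(
  moves=[
    [0,0,0,0,0,0,-1],
    [0,0,0,0,0,0,-1],
    [0,0,0,0,0,0,-1],
    [0,0,0,0,0,0,-1],
    [0,0,0,0,0,0,-1],
  ],
)

```text
time_s: 5.1
position: [0.4733, -0.3053, 0.0673]
eef_rot: [-2.978, -0.272, -0.799]
contact_force: [-1.3, 1.0, -1.6]
opening: 0.0116
```

```bash
cat > arm.py <<'E'
from plan import *
import pickle,os
K=np.load('fit.npz')['K']
def Rr(): return R.from_euler('ZY',[K[2],np.radians(10)])
def rack(p): return Rr().apply(p)+[K[0],K[1],0]
def hold(X=None):
    if X is not None: pickle.dump(X,open('X.pkl','wb'))
    return pickle.load(open('X.pkl','rb'))
def binpose(s):
    t,q=hold();Q=R.from_rotvec(s['eef_rot']);return s['position']+Q.apply(t),Q*R.from_matrix(q)
def inrack(s):  # bin origin, lip (mm, posts frame), tilt deg, yaw deg
    p,Q=binpose(s);f=lambda w:Rr().inv().apply(w-[K[0],K[1],0])*1e3
    e=(Rr().inv()*Q).as_euler('YXZ',degrees=True)
    return f(p).round(1),f(p+Q.apply([.052,0,.101])).round(1),e.round(1)
def target(lip,tilt): # lip mm in posts frame, tilt deg -> TCP pose
    t,q=hold();Qb=Rr()*R.from_euler('Y',tilt,degrees=True)
    pb=rack(np.array(lip)/1e3)-Qb.apply([.052,0,.101]);Q=Qb*R.from_matrix(q).inv()
    return pb-Q.apply(t),Q
E
python3 - <<'E'
from arm import *
from rig import manip
s=manip.state();Q=R.from_rotvec(s['eef_rot'])
e=Q.as_euler('ZYX');print(np.degrees(e))
Qb=R.from_euler('Z',e[0]);pb=np.array([B[0],B[1],0.])
d=Q.inv().apply(pb+Qb.apply([-.01,0,.085])-s['position']);print('grip pt in tool mm',d*1e3)
t=Q.inv().apply(pb-s['position']);t[1]-=d[1]
hold((t,(Q.inv()*Qb).as_matrix()));print(inrack(s))
E
```

```text
[ 10.43817258 -30.01667752 179.93978913]
grip pt in tool mm [ -0.21108591  -0.73542528 -20.56547878]
(array([-182.6, -358. ,  -32.2]), array([-149.2, -352.7,   76.2]), array([-10. ,   0. ,   5.8]))
```

Request:
carry_out(
  moves=[
    [0,0,0,0.25,0,-0.43,-1],
    [0,0,0,0.5,0,-0.87,-1],
    [0,0,0,1,0,-1.73,-1],
    [0,0,0,1,0,-1.73,-1],
    [0,0,0,1,0,-1.73,-1],
    [0,0,0,1,0,-1.73,-1],
    [0,0,0,1,0,-1.73,-1],
    [0,0,0,1,0,-1.73,-1],
    [0,0,0,1,0,-1.73,-1],
    [0,0,0,1,0,-1.73,-1],
    [0,0,0,1,0,-1.73,-1],
    [0,0,0,0,0,0,-1],
    [0,0,0,0,0,0,-1],
  ],
)

```text
time_s: 6.4
position: [0.4731, -0.305, 0.2624]
eef_rot: [-2.979, -0.272, -0.799]
contact_force: [0.3, -0.0, -3.4]
opening: 0.0118
```

Run:
```python
from arm import *
from rig import manip
s=manip.state();print(s['position'],s['contact_force'],s['opening'],s['q'],inrack(s))
for lip,tl in(((-60,-50,175),10),((-60,-50,175),40),((-15,-50,175),40)): 
    P,Q=target(lip,tl);print(P.round(3),*[a.round(2) for a in delta(P,Q,s)])
```

```text
[ 0.47310751 -0.30503088  0.2623742 ] [ 0.28593359 -0.01994709 -3.37328004] 0.01178709601302502 [ 0.97301522  0.02215511 -0.24348226  2.05591488 -0.5688649   0.80883897
 -0.31225657] (array([-216.6, -357.8,  159.9]), array([-183.2, -352.4,  268.3]), array([-10. ,  -0.1,   5.8]))
[0.544 0.009 0.169] [-0.32 -3.33  0.92] [  7.87 -30.78  10.87]
[0.545 0.01  0.201] [-0.08 -8.33  0.99] [ 11.27 -30.77   2.44]
[0.59  0.013 0.193] [-0.08 -8.33  0.99] [ 15.71 -30.77   1.66]
```

Request:
carry_out(
  moves=[
    [0,-0.83,0.1,0,0,0,-1],
    [0,-0.83,0.1,0,0,0,-1],
    [0,-0.83,0.1,0,0,0,-1],
    [0,-0.83,0.1,0,0,0,-1],
    [0,-0.83,0.1,0,0,0,-1],
    [0,-0.83,0.1,0,0,0,-1],
    [0,-0.83,0.1,0,0,0,-1],
    [0,-0.83,0.1,0,0,0,-1],
    [0,-0.83,0.1,0,0,0,-1],
    [0,-0.83,0.1,0,0,0,-1],
    [0,0,0,0,0,0,-1],
    [0,0,0,0,0,0,-1],
  ],
)

```text
time_s: 7.6
position: [0.4735, -0.3046, 0.2606]
eef_rot: [3.087, 0.129, -0.541]
contact_force: [-0.1, -0.1, -2.8]
opening: 0.0114
```

Request:
carry_out(
  moves=[
    [0,0,0,0,-1,0,-1],
    [0,0,0,0,-2,0,-1],
    [0,0,0,0,-2,0,-1],
    [0,0,0,0,-2,0,-1],
    [0,0,0,0,-2,0,-1],
    [0,0,0,0,-2,0,-1],
    [0,0,0,0,-2,0,-1],
    [0,0,0,0,-2,0,-1],
    [0,0,0,0,-2,0,-1],
    [0,0,0,0,-2,0,-1],
    [0,0,0,0,-2,0,-1],
    [0,0,0,0,-2,0,-1],
    [0,0,0,0,-2,0,-1],
    [0,0,0,0,-2,0,-1],
    [0,0,0,0,-2,0,-1],
    [0,0,0,0,-1.8,0,-1],
    [0,0,0,0,0,0,-1],
    [0,0,0,0,0,0,-1],
  ],
)

```text
time_s: 9.4
position: [0.4484, 0.0023, 0.2647]
eef_rot: [3.086, 0.128, -0.54]
contact_force: [-0.6, -0.5, -2.1]
opening: 0.0116
```

Run:
```python
from arm import *
from rig import manip
s=manip.state();print(s['position'],s['contact_force'],s['opening'],s['q'],inrack(s))
for lip,tl in(((-60,-50,175),40),): 
    P,Q=target(lip,tl);print(P.round(3),*[a.round(2) for a in delta(P,Q,s)])
```

```text
[0.4483537  0.00229224 0.26470022] [-0.60904397 -0.54604892 -2.06176804] 0.01155395255072939 [ 0.26751893  0.25836575 -0.47622004  1.72935829  0.06501578  1.52549108
 -1.71770903] (array([-271.7,  -49. ,  177.2]), array([-167. ,  -49.2,  221.4]), array([39.9,  0.3,  0.4]))
[0.545 0.01  0.201] [-0.08 -0.02  0.03] [11.35  0.06  2.7 ]
```

Request:
carry_out(
  moves=[
    [0,0,0,1,0,0.3,-1],
    [0,0,0,2,0,0.4,-1],
    [0,0,0,2,0,0.5,-1],
    [0,0,0,2,0,0.5,-1],
    [0,0,0,2,0,0.5,-1],
    [0,0,0,1.5,0,0.3,-1],
    [0,0,0,0.8,0,0.2,-1],
    [0,0,0,0,0,0,-1],
    [0,0,0,0,0,0,-1],
  ],
)

```text
time_s: 10.3
position: [0.5451, 0.0101, 0.2011]
eef_rot: [3.086, 0.126, -0.54]
contact_force: [-0.4, 0.1, -2.6]
opening: 0.0117
```

```bash
cat > look.py <<'E'
from arm import *
from rig import manip
import fit,sys
from fit import box,T
def look(name):
    s=manip.state();print(s['position'],s['contact_force'],s['opening'],inrack(s))
    im={n:manip.grab_frame(n) for n in('top','side')}
    for n in im: cv2.imwrite(f'pics/{name}_{n}.png',im[n])
    L=K[4]*1e3;h=K[3]*1e3
    S=[e for z0,z1 in((56,146),(166,201)) for e in box(0,6,-L,L,z0+h,z1+h)]
    p,Q=binpose(s);TT=[(p+Q.apply(a),p+Q.apply(b)) for a,b in T]
    o=[]
    for n,(x,y,w,h_,k) in dict(top=(180,95,110,90,3.6),side=(150,110,110,150,3.6)).items():
        q=crop(im[n],x,y,w,h_,k);q2=q.copy();wire(q2,n,TT,x,y,k,(0,255,255));wire(q2,n,[(rack(a),rack(b)) for a,b in S],x,y,k,(255,255,0));o+=[q,q2]
    W=np.zeros((600,800,3),np.uint8)
    for i,(q,x,y) in enumerate(((o[0][:298],0,0),(o[1][:298],0,300),(o[2][:540,:396],400,0))): W[y:y+q.shape[0],x:x+q.shape[1]]=q
    cv2.imwrite(f'pics/{name}.png',W)
look(sys.argv[1])
E
python3 look.py a | tail -2
```

```text
[[0.0, -1.2], [-0.6, -0.5], [1.8, 2.1], [0.2, -1.4], [-0.2, -1.3], [-0.3, 0.6], [0.8, 0.5], [1.8, -0.0], [0.2, -1.1], [-0.5, -0.6], [0.6, 0.6], [0.3, -1.1]]
[0.54511672 0.01010813 0.20113589] [-0.44452403  0.12138198 -2.64546842] 0.011723849896466734 (array([-165.1,  -49. ,  131.4]), array([-60.4, -49.2, 175.6]), array([39.9,  0.3,  0.4]))
```

View pics/a.png

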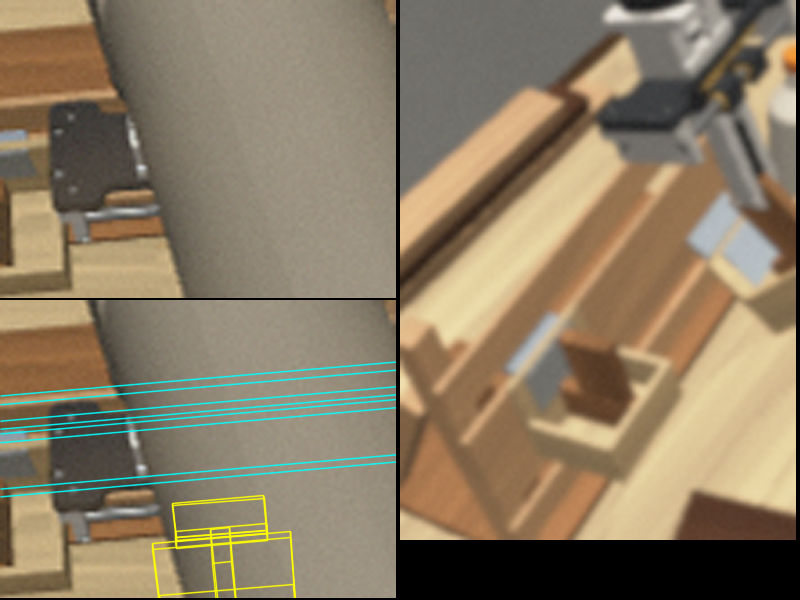

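```bash
cat > lookside.py <<'E'
from arm import *
import sys
from fit import box,T
from rig import manip
name=sys.argv[1];x,y,w,h_,k=190,125,76,80,7.2
s=manip.state()
if len(sys.argv)>2: cv2.imwrite(f'pics/{name}_side.png',manip.grab_frame('side'))
im=cv2.imread(f'pics/{name}_side.png')
L=K[4]*1e3;h=K[3]*1e3
S=[e for z0,z1 in((10,39),(56,146),(166,201)) for e in box(0,6,-L,L,z0+h,z1+h)]
p,Q=binpose(s);q=crop(im,x,y,w,h_,k);q[::36,::36]=(255,0,255)
wire(q,'side',[(p+Q.apply(a),p+Q.apply(b)) for a,b in T],x,y,k);wire(q,'side',[(rack(a),rack(b)) for a,b in S],x,y,k,(255,255,0))
cv2.imwrite(f'pics/{name}_w.png',q)
E
python3 lookside.py a|tail -1
```

```text
[[0.0, -1.2], [-0.6, -0.5], [1.8, 2.1], [0.2, -1.4], [-0.2, -1.3], [-0.3, 0.6], [0.8, 0.5], [1.8, -0.0], [0.2, -1.1], [-0.5, -0.6], [0.6, 0.6], [0.3, -1.1]]
```

View pics/a_w.png

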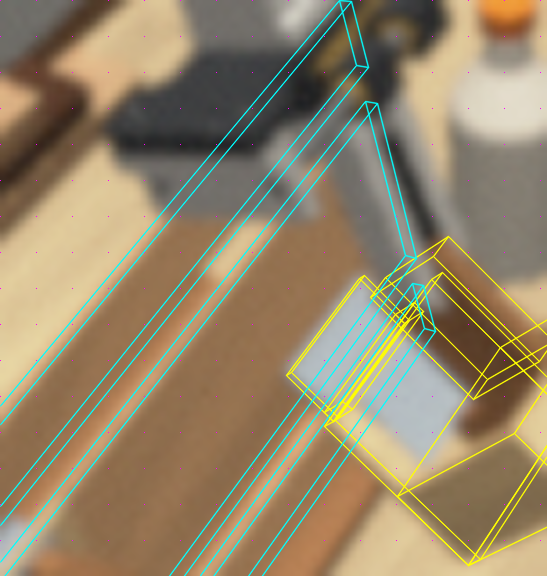

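```bash
cat > path2d.py <<'E'
import numpy as np
from scipy.ndimage import label
from skimage.graph import route_through_array
E
cat > path2d.py <<'E'
# configuration: lip-top middle (x,z) in posts frame at datum, tilt th. clearance = min dist tote outline <-> slats
import numpy as np,heapq
from scipy.ndimage import label
def rect(x0,x1,z0,z1,d=.5):
    X,Z=np.meshgrid(np.arange(x0,x1+.01,d),np.arange(z0,z1+.01,d));return np.c_[X.ravel(),Z.ravel()]
P=np.vstack([rect(50,54,75,101,1),rect(40,50,75,80,1),rect(39,40,0,80,1)])-[52,101]
th=np.arange(0,61,2);xs=np.arange(-20,26.);zs=np.arange(120,200.)
C=np.zeros((len(th),len(xs),len(zs)))
X,Z=np.meshgrid(xs,zs,indexing='ij')
for i,t in enumerate(np.radians(th)):
    q=np.c_[P[:,0]*np.cos(t)+P[:,1]*np.sin(t),-P[:,0]*np.sin(t)+P[:,1]*np.cos(t)]
    m=np.full(X.shape,99.)
    for a,b in q:
        x=X+a;z=Z+b
        dx=np.maximum(np.maximum(-x,x-6),0)
        for z0,z1 in((56,146),(166,201)):
            m=np.minimum(m,np.hypot(dx,np.maximum(np.maximum(z0-z,z-z1),0)))
    C[i]=m
ix=lambda t,x,z:(int(t//2),int(x+20),int(z-120))
goal=ix(0,11,173);start=ix(40,-15,150)
print('clear goal/start',C[goal],C[start])
for c in np.arange(0.2,3.5,.2):
    l,_=label(C>=c,np.ones((3,3,3)))
    if l[goal]==0 or l[goal]!=l[start]: break
    best=c
print('bottleneck',best)
# cheapest path, cost penalises small clearance
D={start:0};pr={};H=[(0,start)]
while H:
    d,u=heapq.heappop(H)
    if u==goal: break
    if d>D[u]: continue
    for k in np.ndindex(3,3,3):
        v=tuple(np.array(u)+k-1)
        if min(v)<0 or any(a>=b for a,b in zip(v,C.shape)) or C[v]<.2: continue
        n=d+np.linalg.norm(np.array(k)-1)/min(C[v],4)**3
        if n<D.get(v,1e9): D[v]=n;pr[v]=u;heapq.heappush(H,(n,v))
u=goal;out=[]
while u!=start: out.append(u);u=pr[u]
for u in out[::-1][::1]: print(th[u[0]],xs[u[1]],zs[u[2]],round(C[u],1),end=' | ')
for t in (30,36,40,44,50,56):
    i=t//2; print('\nth',t,'max clear by lip x', [(x,zs[C[i,int(x+20)].argmax()],round(C[i,int(x+20)].max(),1)) for x in range(0,20,2)])
E
python3 path2d.py
```

```text
clear goal/start 1.0 13.738731078883404
bottleneck 1.0
40 -14.0 150.0 12.8 | 40 -13.0 150.0 11.8 | 40 -12.0 150.0 10.8 | 42 -11.0 151.0 10.2 | 44 -10.0 152.0 9.7 | 46 -9.0 153.0 9.4 | 48 -8.0 154.0 9.3 | 50 -7.0 155.0 9.4 | 52 -6.0 156.0 9.6 | 54 -5.0 157.0 9.6 | 54 -4.0 158.0 8.2 | 54 -3.0 158.0 7.6 | 54 -2.0 158.0 7.1 | 54 -1.0 158.0 6.7 | 54 0.0 158.0 6.5 | 54 1.0 158.0 6.4 | 54 2.0 158.0 6.4 | 54 3.0 158.0 6.0 | 54 4.0 158.0 5.4 | 54 5.0 158.0 4.8 | 54 6.0 158.0 4.2 | 54 7.0 159.0 4.4 | 54 8.0 160.0 4.5 | 54 9.0 160.0 4.1 | 54 10.0 161.0 4.3 | 54 11.0 162.0 4.2 | 54 12.0 163.0 4.0 | 54 13.0 163.0 4.1 | 54 14.0 164.0 4.3 | 54 15.0 165.0 4.1 | 52 16.0 166.0 3.9 | 52 17.0 167.0 4.0 | 50 18.0 168.0 3.8 | 48 19.0 169.0 4.1 | 46 19.0 170.0 4.2 | 44 19.0 170.0 3.9 | 42 19.0 171.0 4.3 | 40 19.0 172.0 4.1 | 38 19.0 172.0 4.3 | 36 19.0 173.0 4.2 | 34 19.0 173.0 4.3 | 32 19.0 173.0 4.0 | 30 18.0 174.0 4.4 | 28 18.0 174.0 4.4 | 26 18.0 174.0 4.5 | 24 18.0 174.0 4.5 | 22 18.0 174.0 4.5 | 20 18.0 174.0 4.4 | 18 17.0 174.0 4.0 | 16 16.0 175.0 4.6 | 14 15.0 175.0 4.3 | 12 14.0 175.0 4.0 | 10 13.
[... 2060 characters left out ...]
(4.5)), (8, np.float64(160.0), np.float64(3.6)), (10, np.float64(162.0), np.float64(3.7)), (12, np.float64(164.0), np.float64(3.4)), (14, np.float64(165.0), np.float64(3.6)), (16, np.float64(167.0), np.float64(3.7)), (18, np.float64(168.0), np.float64(3.8))]

th 56 max clear by lip x [(0, np.float64(157.0), np.float64(7.1)), (2, np.float64(158.0), np.float64(6.3)), (4, np.float64(158.0), np.float64(5.7)), (6, np.float64(159.0), np.float64(5.3)), (8, np.float64(160.0), np.float64(4.4)), (10, np.float64(161.0), np.float64(4.4)), (12, np.float64(162.0), np.float64(4.6)), (14, np.float64(163.0), np.float64(4.3)), (16, np.float64(165.0), np.float64(4.4)), (18, np.float64(166.0), np.float64(4.5))]
```

```bash
cat > go.py <<'E'
import sys
from arm import *
from rig import manip
s=manip.state();h=K[3]*1e3
print('F',s['contact_force'].round(1),'q',s['q'].round(2),*inrack(s))
for a in sys.argv[1:]:
    x,z,t=map(float,a.split(','));P,Q=target((x,-50,z+h),t);r,d=delta(P,Q,s);print(a,r.round(2),d.round(2))
    s=dict(s,position=P,eef_rot=Q.as_rotvec())
E
sed -i 's/^r=least/if 0: pass\nr=least/' fit.py
python3 go.py -20,158,54 -10,158,54 0,158,54 5,158,54
```

```text
F [-0.3  0.7 -3.6] q [ 0.21  0.47 -0.45  1.58  0.14  1.48 -1.77] [-165.4  -48.8  131.8] [-60.8 -49.2 176. ] [39.8  0.4  0.3]
-20,158,54 [-0.08 -2.36  0.02] [ 3.47  0.08 -3.12]
-10,158,54 [-0. -0.  0.] [ 0.91  0.   -0.41]
0,158,54 [-0. -0.  0.] [ 0.91  0.   -0.41]
5,158,54 [-0. -0.  0.] [ 0.46  0.   -0.2 ]
```

Request:
carry_out(
  moves=[
    [-0.02,-0.6,0,0,0,-0.5,-1],
    [-0.02,-0.6,0,0,0,-0.5,-1],
    [-0.02,-0.6,0,0,0,-0.5,-1],
    [-0.02,-0.56,0,0,0,-0.5,-1],
    [0,0,0,1,0,-0.5,-1],
    [0,0,0,1,0,-0.3,-1],
    [0,0,0,0.9,0,0,-1],
    [0,0,0,0,0,0,-1],
    [0,0,0,0,0,0,-1],
  ],
)

```text
time_s: 11.3
position: [0.5819, 0.0131, 0.2095]
eef_rot: [2.979, 0.126, -0.911]
contact_force: [-0.6, -0.1, -3.0]
opening: 0.0116
```

```bash
python3 go.py -10,158,54 0,158,54 5,158,54
```

```text
F [-0.6 -0.1 -3. ] q [ 0.12  0.69 -0.41  1.28  0.15  1.8  -1.78] [-141.6  -49.3  158.2] [-29.4 -49.  175.5] [54.  -0.1  0.1]
-10,158,54 [0.   0.   0.02] [ 1.76  0.08 -0.8 ]
0,158,54 [-0. -0.  0.] [ 0.91  0.   -0.41]
5,158,54 [-0. -0.  0.] [ 0.46  0.   -0.2 ]
```

Request:
carry_out(
  moves=[
    [0,0,0,0.5,0.02,-0.23,-1],
    [0,0,0,0.5,0.02,-0.23,-1],
    [0,0,0,0.5,0.02,-0.23,-1],
    [0,0,0,0.3,0.02,-0.14,-1],
    [0,0,0,0.2,0,-0.09,-1],
    [0,0,0,0.1,0,-0.05,-1],
    [0,0,0,0,0,0,-1],
  ],
)

```text
time_s: 12.0
position: [0.6051, 0.0143, 0.2056]
eef_rot: [2.979, 0.126, -0.911]
contact_force: [0.4, -0.0, -3.1]
opening: 0.0116
```

Request:
carry_out(
  moves=[
    [0,0,0,0.1,0,-0.04,-1],
    [0,0,0,0.1,0,-0.04,-1],
    [0,0,0,0.1,0,-0.05,-1],
    [0,0,0,0,0,0,-1],
  ],
)

```text
time_s: 12.4
position: [0.6083, 0.0146, 0.205]
eef_rot: [2.979, 0.126, -0.911]
contact_force: [-0.1, 0.2, -2.7]
opening: 0.0115
```

Request:
carry_out(
  moves=[
    [0,0,0,0.1,0,-0.04,-1],
    [0,0,0,0.1,0,-0.04,-1],
    [0,0,0,0.1,0,-0.05,-1],
    [0,0,0,0,0,0,-1],
  ],
)

```text
time_s: 12.8
position: [0.6116, 0.0149, 0.2044]
eef_rot: [2.979, 0.126, -0.911]
contact_force: [-0.9, 0.4, -3.9]
opening: 0.0117
```

```bash
python3 go.py 4,158,54 7,158,54; python3 lookside.py b 1 |tail -1
```

```text
F [-0.9  0.4 -3.9] q [ 0.1   0.75 -0.4   1.2   0.17  1.83 -1.77] [-111.5  -49.9  158.4] [  0.8 -49.7 175.6] [54.  -0.1  0.1]
4,158,54 [-0.    0.    0.02] [ 0.29  0.02 -0.13]
7,158,54 [-0. -0.  0.] [ 0.27  0.   -0.12]
[[0.0, -1.2], [-0.6, -0.5], [1.8, 2.1], [0.2, -1.4], [-0.2, -1.3], [-0.3, 0.6], [0.8, 0.5], [1.8, -0.0], [0.2, -1.1], [-0.5, -0.6], [0.6, 0.6], [0.3, -1.1]]
```

View pics/b_w.png

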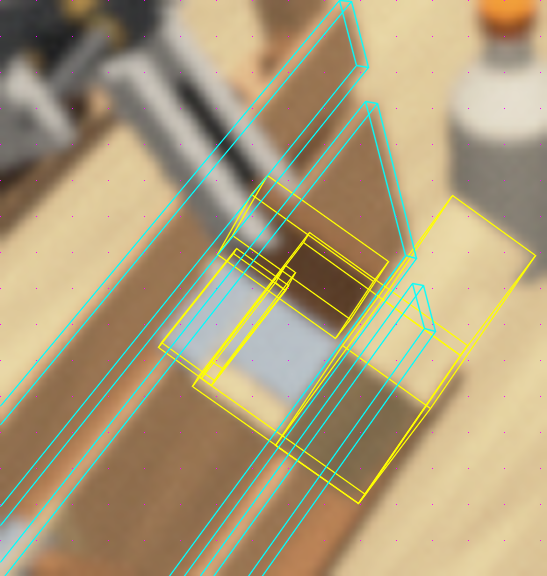

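Request:
carry_out(
  moves=[
    [0,0,0,0.1,0,-0.04,-1],
    [0,0,0,0.1,0,-0.05,-1],
    [0,0,0,0.1,0,-0.04,-1],
    [0,0,0,0,0,0,-1],
  ],
)

```text
time_s: 13.25
position: [0.6148, 0.0151, 0.2038]
eef_rot: [2.979, 0.126, -0.911]
contact_force: [0.3, 0.4, -3.4]
opening: 0.0115
```

Request:
carry_out(
  moves=[
    [0,0,0,0.1,0,-0.04,-1],
    [0,0,0,0.1,0,-0.05,-1],
    [0,0,0,0,0,0,-1],
  ],
)

```text
time_s: 13.55
position: [0.6169, 0.0154, 0.2034]
eef_rot: [2.979, 0.126, -0.911]
contact_force: [-1.2, -0.0, -2.7]
opening: 0.0115
```

```bash
python3 go.py 6,159,54 6,160,54 6,163,54 9,160,54
```

```text
F [-1.2 -0.  -2.7] q [ 0.1   0.76 -0.4   1.18  0.17  1.84 -1.77] [-106.1  -49.9  158.4] [  6.2 -49.7 175.6] [54.  -0.1  0.1]
6,159,54 [-0.    0.    0.02] [-0.06  0.02 -0.09]
6,160,54 [-0. -0.  0.] [-0.04  0.   -0.09]
6,163,54 [-0. -0.  0.] [-0.12  0.   -0.27]
9,160,54 [-0. -0.  0.] [ 0.4  -0.    0.15]
```

Request:
carry_out(
  moves=[
    [0,0,0,-0.04,0,-0.09,-1],
    [0,0,0,-0.04,0,-0.09,-1],
    [0,0,0,-0.04,0,-0.09,-1],
    [0,0,0,0,0,0,-1],
  ],
)

```text
time_s: 13.95
position: [0.6174, 0.0154, 0.2066]
eef_rot: [2.979, 0.126, -0.91]
contact_force: [0.7, -0.5, -2.6]
opening: 0.0115
```

Request:
carry_out(
  moves=[
    [0,0,0,-0.04,0,-0.09,-1],
    [0,0,0,0,0,0,-1],
  ],
)

```text
time_s: 14.15
position: [0.6176, 0.0153, 0.2075]
eef_rot: [2.979, 0.126, -0.91]
contact_force: [0.4, -0.5, -2.8]
opening: 0.0115
```

Request:
carry_out(
  moves=[
    [0,0,0,-0.04,0,-0.09,-1],
    [0,0,0,0,0,0,-1],
  ],
)

```text
time_s: 14.35
position: [0.6177, 0.0154, 0.2085]
eef_rot: [2.979, 0.126, -0.91]
contact_force: [1.3, -0.1, -1.5]
opening: 0.0119
```

Request:
carry_out(
  moves=[
    [0,0,0,-0.04,0,-0.09,-1],
    [0,0,0,0,0,0,-1],
  ],
)

```text
time_s: 14.55
position: [0.6179, 0.0154, 0.2095]
eef_rot: [2.979, 0.126, -0.91]
contact_force: [0.1, 0.6, -3.8]
opening: 0.0111
```

Request:
carry_out(
  moves=[
    [0,0,0,-0.04,0,-0.09,-1],
    [0,0,0,0,0,0,-1],
  ],
)

```text
time_s: 14.75
position: [0.618, 0.0154, 0.2103]
eef_rot: [2.979, 0.126, -0.911]
contact_force: [0.1, -0.0, -3.0]
opening: 0.0117
```

Request:
carry_out(
  moves=[
    [0,0,0,-0.04,0,-0.09,-1],
    [0,0,0,0,0,0,-1],
  ],
)

```text
time_s: 14.95
position: [0.6182, 0.0154, 0.2107]
eef_rot: [2.979, 0.126, -0.911]
contact_force: [1.2, 0.2, -10.7]
opening: 0.0115
```

```bash
python3 go.py; python3 lookside.py c 1 |tail -1
```

```text
F [  1.2   0.2 -10.7] q [ 0.1   0.75 -0.4   1.17  0.17  1.85 -1.77] [-106.1  -49.9  165.8] [  6.2 -49.7 183. ] [54.  -0.1  0.1]
[[0.0, -1.2], [-0.6, -0.5], [1.8, 2.1], [0.2, -1.4], [-0.2, -1.3], [-0.3, 0.6], [0.8, 0.5], [1.8, -0.0], [0.2, -1.1], [-0.5, -0.6], [0.6, 0.6], [0.3, -1.1]]
```

View pics/c_w.png

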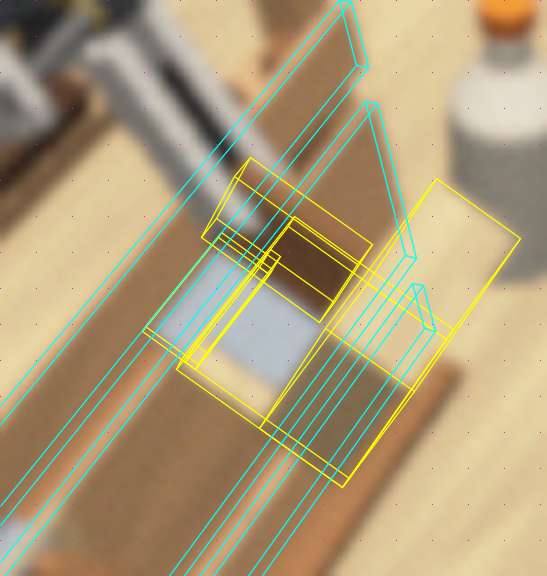

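```bash
python3 go.py 6,158.5,54 10,161.5,54 15,165,54 18,168,50 19,170,46 19,172,40
```

```text
F [  1.3   0.3 -10.3] q [ 0.1   0.75 -0.4   1.17  0.17  1.85 -1.77] [-106.1  -49.9  165.8] [  6.2 -49.7 183. ] [54.  -0.1  0.1]
6,158.5,54 [-0.    0.    0.02] [0.26 0.02 0.64]
10,161.5,54 [-0. -0.  0.] [ 0.24  0.   -0.44]
15,165,54 [-0. -0.  0.] [ 0.31  0.   -0.52]
18,168,50 [-0.    0.67  0.  ] [ 0.19 -0.    0.05]
19,170,46 [-0.    0.67  0.  ] [ 0.05 -0.    0.21]
19,172,40 [0. 1. 0.] [-0.03 -0.    0.45]
```

Request:
carry_out(
  moves=[
    [0,0,0,0.1,0.02,0.24,-1],
    [0,0,0,0.1,0,0.24,-1],
    [0,0,0,0.09,0,0.22,-1],
    [0,0,0,0,0,0,-1],
    [0,0,0,0.08,0,-0.15,-1],
    [0,0,0,0.08,0,-0.15,-1],
    [0,0,0,0.08,0,-0.14,-1],
    [0,0,0,0,0,0,-1],
  ],
)

```text
time_s: 15.8
position: [0.6214, 0.0155, 0.2062]
eef_rot: [2.979, 0.126, -0.91]
contact_force: [0.1, -0.0, -2.7]
opening: 0.0118
```

```bash
python3 go.py 10,161.5,54 15,165,54 18,168,50 19,170,46 19,172,40
```

```text
F [ 0.1 -0.  -2.7] q [ 0.1   0.76 -0.4   1.16  0.17  1.85 -1.77] [-102.1  -50.1  161.9] [ 10.1 -49.9 179.2] [54.  -0.1  0.1]
10,161.5,54 [-0.    0.    0.02] [-0.01 -0.    0.  ]
15,165,54 [-0. -0.  0.] [ 0.31  0.   -0.52]
18,168,50 [-0.    0.67  0.  ] [ 0.19 -0.    0.05]
19,170,46 [-0.    0.67  0.  ] [ 0.05 -0.    0.21]
19,172,40 [0. 1. 0.] [-0.03 -0.    0.45]
```

Request:
carry_out(
  moves=[
    [0,0,0,0.1,0,-0.17,-1],
    [0,0,0,0.1,0,-0.17,-1],
    [0,0,0,0.11,0,-0.18,-1],
    [0,0,0,0,0,0,-1],
  ],
)

```text
time_s: 16.2
position: [0.6268, 0.016, 0.2088]
eef_rot: [2.979, 0.126, -0.91]
contact_force: [0.5, -1.1, -3.4]
opening: 0.0116
```

Request:
carry_out(
  moves=[
    [0,0.34,0,0.1,0,0.02,-1],
    [0,0.33,0,0.09,0,0.03,-1],
    [0,0,0,0,0,0,-1],
  ],
)

```text
time_s: 16.5
position: [0.6279, 0.016, 0.2082]
eef_rot: [3.012, 0.127, -0.804]
contact_force: [0.0, 0.3, -3.3]
opening: 0.0114
```

```bash
python3 go.py  19,170,46 19,172,40 19,173,34 18,174,28 18,174,20 16,175,15
```

```text
F [ 0.   0.3 -3.3] q [ 0.11  0.72 -0.41  1.2   0.17  1.78 -1.77] [-93.1 -50.2 161.1] [ 17.6 -50.  186.4] [49.9 -0.1  0.1]
19,170,46 [-0.    0.65  0.02] [ 0.11 -0.01  0.26]
19,172,40 [0. 1. 0.] [-0.03 -0.    0.45]
19,173,34 [0. 1. 0.] [-0.01 -0.    0.54]
18,174,28 [0. 1. 0.] [-0.09 -0.    0.54]
18,174,20 [0.   1.33 0.  ] [-0.01 -0.    0.86]
16,175,15 [0.   0.83 0.  ] [-0.16 -0.    0.39]
```

Request:
carry_out(
  moves=[
    [0,0.33,0,0.05,0,0.13,-1],
    [0,0.32,0,0.06,0,0.13,-1],
    [0,0.5,0,-0.02,0,0.22,-1],
    [0,0.5,0,-0.01,0,0.23,-1],
    [0,0,0,0,0,0,-1],
  ],
)

```text
time_s: 17.0
position: [0.6249, 0.0156, 0.2015]
eef_rot: [3.077, 0.13, -0.543]
contact_force: [0.2, 0.5, -1.4]
opening: 0.0115
```

```bash
python3 go.py 19,172,40 19,173,34 18,174,28 18,174,20 16,175,15
```

```text
F [ 0.2  0.5 -1.4] q [ 0.15  0.6  -0.43  1.37  0.18  1.57 -1.77] [-86.8 -50.2 145.8] [ 18.  -50.  189.7] [40.  -0.1  0.1]
19,172,40 [-0.    0.01  0.02] [ 0.1  -0.02 -0.01]
19,173,34 [0. 1. 0.] [-0.01 -0.    0.54]
18,174,28 [0. 1. 0.] [-0.09 -0.    0.54]
18,174,20 [0.   1.33 0.  ] [-0.01 -0.    0.86]
16,175,15 [0.   0.83 0.  ] [-0.16 -0.    0.39]
```

Request:
carry_out(
  moves=[
    [0,0.5,0,0.08,0,0.26,-1],
    [0,0.5,0,0.03,0,0.27,-1],
    [0,0.5,0,-0.02,0,0.27,-1],
    [0,0.5,0,-0.02,0,0.27,-1],
    [0,0,0,0,0,0,-1],
  ],
)

```text
time_s: 17.5
position: [0.6224, 0.0154, 0.1903]
eef_rot: [3.125, 0.132, -0.222]
contact_force: [-0.1, 0.2, -2.4]
opening: 0.0116
```

```bash
python3 go.py 18,174,28 18,174,20 16,175,15 13,175,9 12,175,5 11,174.5,2
```

```text
F [-0.1  0.2 -2.4] q [ 0.21  0.47 -0.46  1.57  0.19  1.3  -1.77] [-75.8 -50.3 126.4] [ 17.7 -50.1 190.9] [28.2 -0.   0.1]
18,174,28 [-0.01  0.03  0.02] [ 0.03 -0.02 -0.06]
18,174,20 [0.   1.33 0.  ] [-0.01 -0.    0.86]
16,175,15 [0.   0.83 0.  ] [-0.16 -0.    0.39]
13,175,9 [-0.  1.  0.] [-0.28 -0.    0.54]
12,175,5 [0.   0.67 0.  ] [-0.08 -0.    0.39]
11,174.5,2 [-0.   0.5  0. ] [-0.1  -0.    0.32]
```

Request:
carry_out(
  moves=[
    [0,0.45,0,0.05,-0.02,0.16,-1],
    [0,0.45,0,0.02,0,0.28,-1],
    [0,0.45,0,0.02,0,0.28,-1],
    [0,0.42,0,-0.06,0,0.18,-1],
    [0,0.42,0,-0.06,0,0.18,-1],
    [0,0,0,0,0,0,-1],
  ],
)

```text
time_s: 18.1
position: [0.6216, 0.0156, 0.1788]
eef_rot: [-3.132, -0.132, -0.134]
contact_force: [0.0, -0.5, -2.4]
opening: 0.0112
```

```bash
python3 go.py 16,175,15 13,175,9 12,175,5 11,174.5,2 11,173.5,0
```

```text
F [ 0.  -0.5 -2.4] q [ 0.26  0.33 -0.48  1.79  0.19  0.98 -1.78] [-60.5 -50.  109.2] [ 16.1 -49.8 193.1] [15.1  0.   0.2]
16,175,15 [-0.01  0.02  0.02] [-0.02  0.    0.05]
13,175,9 [-0.  1.  0.] [-0.28 -0.    0.54]
12,175,5 [0.   0.67 0.  ] [-0.08 -0.    0.39]
11,174.5,2 [-0.   0.5  0. ] [-0.1  -0.    0.32]
11,173.5,0 [0.   0.33 0.  ] [-0.04 -0.    0.3 ]
```

Request:
carry_out(
  moves=[
    [0,0.33,0,-0.08,0,0.18,-1],
    [0,0.33,0,-0.08,0,0.18,-1],
    [0,0.33,0,-0.08,0,0.18,-1],
    [0,0,0,0,0,0,-1],
  ],
)

```text
time_s: 18.5
position: [0.6202, 0.0155, 0.173]
eef_rot: [-3.117, -0.131, -0.295]
contact_force: [0.5, 0.3, -2.7]
opening: 0.0118
```

Request:
carry_out(
  moves=[
    [0,0.33,0,-0.03,0,0.19,-1],
    [0,0.33,0,-0.03,0,0.2,-1],
    [0,0,0,0,0,0,-1],
  ],
)

```text
time_s: 18.8
position: [0.6205, 0.0156, 0.169]
eef_rot: [-3.102, -0.131, -0.403]
contact_force: [-0.2, -0.7, -2.6]
opening: 0.0119
```

```bash
python3 go.py 12,175,5 11,174.5,2 11,173.5,0 12,173,0 12,172,0
```

```text
F [-0.2 -0.7 -2.6] q [ 0.29  0.24 -0.49  1.95  0.2   0.73 -1.8 ] [-48.4 -49.8  97.3] [ 12.6 -49.8 193.1] [5.2 0.  0.2]
12,175,5 [-0.02  0.04  0.02] [-0.07  0.01  0.04]
11,174.5,2 [-0.   0.5  0. ] [-0.1  -0.    0.32]
11,173.5,0 [0.   0.33 0.  ] [-0.04 -0.    0.3 ]
12,173,0 [0. 0. 0.] [ 0.06 -0.    0.09]
12,172,0 [0. 0. 0.] [-0.05 -0.    0.09]
```

Request:
carry_out(
  moves=[
    [0,0.27,0,-0.06,0,0.18,-1],
    [0,0.27,0,-0.05,0,0.18,-1],
    [0,0.27,0,-0.04,0,0.18,-1],
    [0,0,0,0,0,0,-1],
  ],
)

```text
time_s: 19.2
position: [0.6207, 0.0156, 0.1635]
eef_rot: [-3.078, -0.13, -0.533]
contact_force: [-0.2, -0.6, -2.6]
opening: 0.0114
```

```bash
python3 go.py 11.5,173.5,0 12,173,0 12,172,0 12,171,0
```

```text
F [-0.2 -0.6 -2.6] q [ 0.3   0.21 -0.49  2.03  0.22  0.6  -1.82] [-41.6 -49.8  91.5] [ 11.1 -49.8 192.2] [0.4 0.  0.2]
11.5,173.5,0 [-0.02  0.06  0.02] [-0.01  0.01  0.15]
12,173,0 [0. 0. 0.] [ 0.02 -0.    0.07]
12,172,0 [0. 0. 0.] [-0.05 -0.    0.09]
12,171,0 [0. 0. 0.] [-0.05 -0.    0.09]
```

Request:
carry_out(
  moves=[
    [0,0.06,0,-0.04,0,0.09,-1],
    [0,0,0,-0.02,0,0.04,-1],
    [0,0,0,0,0,0,-1],
  ],
)

```text
time_s: 19.5
position: [0.6209, 0.0156, 0.1624]
eef_rot: [-3.076, -0.129, -0.543]
contact_force: [-5.4, 0.2, 0.8]
opening: 0.0116
```

Request:
carry_out(
  moves=[
    [0,0,0,-0.03,0,0.07,-1],
    [0,0,0,0,0,0,-1],
  ],
)

```text
time_s: 19.7
position: [0.6208, 0.0156, 0.1616]
eef_rot: [-3.077, -0.129, -0.542]
contact_force: [-7.7, -0.6, 2.5]
opening: 0.0115
```

Request:
carry_out(
  moves=[
    [0,0,0,-0.02,0,0.07,-1],
    [0,0,0,0,0,0,-1],
  ],
)

```text
time_s: 19.9
position: [0.6207, 0.0156, 0.1612]
eef_rot: [-3.077, -0.129, -0.542]
contact_force: [-14.6, -0.5, 11.3]
opening: 0.0116
```

```bash
python3 go.py 12,172,0
```

```text
F [-14.6  -0.5  11.3] q [ 0.29  0.21 -0.49  2.04  0.23  0.58 -1.82] [-40.8 -49.8  89.3] [ 11.3 -49.7 190.3] [0.  0.  0.2]
12,172,0 [-0.02  0.    0.02] [0.03 0.01 0.09]
```

Request:
carry_out(
  moves=[
    [0,0,0,-0.04,0,-0.06,-1],
    [0,0,0,0,0,0,-1],
  ],
)

```text
time_s: 20.1
position: [0.6207, 0.0157, 0.1615]
eef_rot: [-3.076, -0.129, -0.545]
contact_force: [-3.1, -0.6, -0.5]
opening: 0.0114
```

Request:
carry_out(
  moves=[
    [0,0,0,0,0,0,-0.3],
    [0,0,0,0,0,0,-0.3],
    [0,0,0,0,0,0,-0.3],
    [0,0,0,0,0,0,-0.3],
    [0,0,0,0,0,0,-0.3],
  ],
)

```text
time_s: 20.6
position: [0.6205, 0.0156, 0.1615]
eef_rot: [-3.075, -0.13, -0.548]
contact_force: [0.4, 0.2, 0.4]
opening: 0.0331
```

Request:
carry_out(
  moves=[
    [0,0,0,0,0,-0.5,-0.3],
    [0,0,0,0,0,-1,-0.3],
    [0,0,0,0,0,-1.5,-0.3],
    [0,0,0,0,0,-2,-0.3],
    [0,0,0,0,0,-2,-0.3],
    [0,0,0,0,0,-3,-0.3],
    [0,0,0,0,0,-3,-0.3],
    [0,0,0,0,0,-3,-0.3],
    [0,0,0,0,0,-3,-0.3],
    [0,0,0,0,0,-3,-0.3],
    [0,0,0,-3,0,0,-0.3],
    [0,0,0,-3,0,0,-0.3],
    [0,0,0,-3,0,0,-0.3],
    [0,0,0,-3,0,0,-0.3],
    [0,0,0,0,0,0,-0.3],
    [0,0,0,0,0,0,-0.3],
  ],
)

```text
time_s: 22.2
position: [0.4323, -0.0001, 0.3279]
eef_rot: [-3.075, -0.13, -0.551]
contact_force: [0.6, -0.7, 0.5]
opening: 0.0329
```

Run:
```python
from arm import *
from fit import box,T
from rig import manip
Q=Rr();p=rack([-.04,-.05,.071+.0186]);o=[]
for n,(x,y,w,h,k) in dict(side=(150,110,110,150,3.6),top=(120,88,190,130,2.1)).items():
    q=crop(manip.grab_frame(n),x,y,w,h,k);q2=q.copy();wire(q2,n,[(p+Q.apply(a),p+Q.apply(b)) for a,b in T],x,y,k);o+=[q,q2]
W=np.zeros((560,800,3),np.uint8);W[:540,:396]=o[0]
W[:273,400:799]=o[2][:273,:399];W[280:553,400:799]=o[3][:273,:399]
cv2.imwrite('pics/end.png',W)
```

```text
bin x y yaw z [ 0.47268179 -0.30459788  0.18150477 -0.00148756]
[[1.3, -0.6], [-0.3, -0.3], [-0.1, -0.2], [-0.2, 0.0], [0.1, -0.5], [-0.6, 0.3], [0.1, 0.1], [0.5, 0.8], [-0.3, 0.3], [0.7, 0.6], [-0.1, 0.0], [1.4, -3.8]]
rack x y yaw h L [0.62905467 0.06634466 0.08180304 0.01769666 0.19791208]
[[0.0, -1.2], [-0.6, -0.5], [1.8, 2.1], [0.2, -1.4], [-0.2, -1.3], [-0.3, 0.6], [0.8, 0.5], [1.8, -0.0], [0.2, -1.1], [-0.5, -0.6], [0.6, 0.6], [0.3, -1.1]]
```

View pics/end.png

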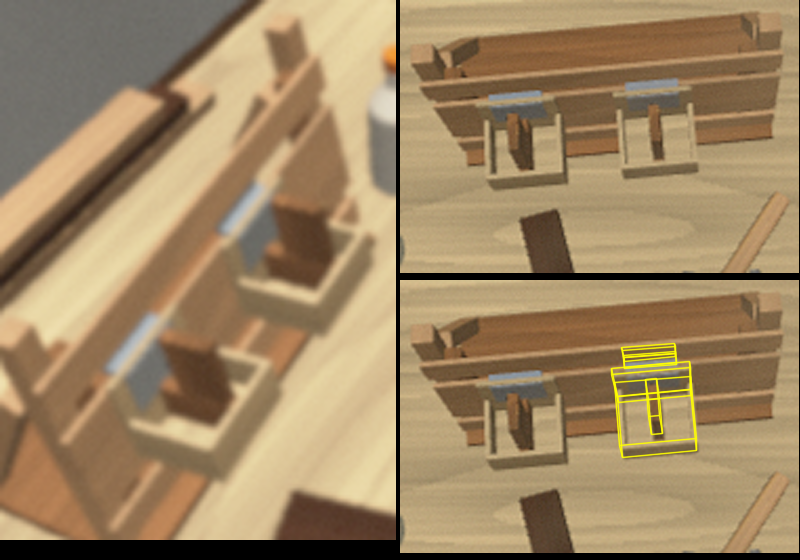

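The loose tote hangs just like its neighbour: web on the middle slat, lip behind the top slat, back flush. It lies on the predicted outline around crop (655,410), and the bystanders in view have not moved.

```bash
python3 -c "
from rig import manip
print(manip.state()['contact_force']); print(manip.close_job())"
```

```text
[-0.46211299 -0.41800522 -0.33832782]
the job is handed in; nothing more can be done
None
```

The loose plywood tote now hangs in the upper gap's free stretch, let go, and the job is handed in at about 22 s of the 72 s. No verdict came back.

- **Grasp:** I found the tote and the rack from the two camera views. I gripped the handle with the tool leaning 30° toward the robot, so the arm stayed clear of the rack when the tote was tilted.
- **Finding the slat height:** The lip went into the gap at about 54° tilt, steeper than the suggested 40°, because my clearance calculation gave about 4 mm to spare instead of 2. Touching the top slat's underside (about 7 N) put the slats 18.6 mm above the datum; the cameras gave 18.4 mm.
- **Seating:** No further contact showed until the tote seated, with at most about 18 N read there. I eased that off to about 3 N before opening the fingers.
- **Last checks:** At seating, my estimate of the tote in the posts' frame was x −40.8, y −49.8, z 89.3 mm, with tilt and twist about 0.2° or less. The final pictures show it hanging like its neighbour and on the predicted outline in the top view. The bystanders in view had not moved, and the gripper was clear with no contact force left.
- **Not checked:** The final position was judged by eye from the pictures, not measured again after release. Bystanders outside the final crops were not looked at again. One rough corner point disagreed by about 4 px in each of the tote and rack fits; I down-weighted both.

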